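# Switch on and reset a tripped bench power unit in a conservation studio

### The arm

A 6-joint arm with a two-finger parallel gripper is mounted at the origin on the work surface. World frame = base frame: x ahead of the robot, y to its left, z up, the work surface at z = 0. Lengths are in m, angles in rad, forces in N, time in s.
With the tool pointing down it reaches from about 0.3 to 0.775 m from the base axis. Payload 14.6 kg.
Tool frame: the origin (TCP) lies at the centre of the arm's flange, where the gripper is bolted on; the fingertips stand 199 mm ahead of it and the grasp point (between the pads) lies 180 mm ahead of it; z points along the fingers, y is the line along which they close (so a half turn about z gives the same grasp; the last joint's range is limited). The gripper opens to 94 mm and grips with 3 to 60 N. Pads are 16 mm wide; open, the fingers measure 119 mm over their backs; the gripper's body (75 mm by 177 mm) begins 78 mm behind the grasp point.
Start: joints at [1.265, 0.3, 1.521, -0, 1.321, -0.067], TCP at [0.13, 0.534, 0.405] pointing down, gripper open.
Joint ranges: [-3.03, 3.03], [-0.79, 2.21], [0.23, 2.52], [-1.04, 4.18], [0, 3.07], [-2.55, 2.55]. Speed limits (rad/s): [2.22, 2.22, 2.57, 3.14, 3.14, 3.14].

### API

Orientations are given as [roll, pitch, yaw] about the fixed x, y, z axes, in that order (R = Rz(yaw) Ry(pitch) Rx(roll)).
In Python, from station import ctrl gives the robot as it stands. The module is installed in compiled form; this text tells all that it offers.
- The arm moves only by the tool servo_tool, never from a script. Its argument "motion" is a list of rows, each a list of 5 numbers: the closure, from 0 (fully open) to 1 (shut), then the shift along the world's x, y, z in cm, then the turn about the world's z in degrees. A call has 1 to 20 rows; each row is the pose to reach, as a shift and turn from the pose commanded when the call began; what a row does not reach only later rows make up. A row lasts 1/8 s, in which the tool goes at most 62.5 mm and 10.7 degrees, less where a joint would pass 70% of its speed; a pose out of reach is approached as far as the arm can. A call with a gripper value outside its range is refused whole. The fingers move at their own pace and stop on an object; "squeeze" is the grip in N (left out, the last holds). Time passes only in rows, so rows that repeat a pose let the fingers close. It gives the time, the measured TCP pose, the force, the opening and the grip force at its end, in the units of the state.
- ctrl.get_obs(): the state, without advancing time (a new reading comes with each control period).
- ctrl.camera(name): name is "side" or "top"; returns a dict with "image" (480x640x3 uint8, red, green, blue), "fx", "fy", "cx", "cy" (pixels), "camera_from_world" (4x4, takes a point from world to camera coordinates). Camera axes: x right, y up, looking along -z (the intrinsics and any distortion apply to the point x, -y, -z); pixel columns grow to the right and rows downward; lengths in m; the calibration is good to about 2 mm. A picture is of the moment at which its call begins. There is no depth.
- ctrl.hand_in(): hands the job in; it is judged then, once.
The state is a dict: "time_s": time; "qpos": joint angles; "joint_vel": joint speeds; "tau": joint torques, N m; "ee_pos": TCP position; "eef_rot": TCP orientation; "force": force on the tool from outside, world axes, zero at the start; "moment": the same for the moment, N m; "grip_width": finger opening in m; "grip_force": force on a finger pad.
Only numpy, scipy, OpenCV 4.12 (cv2) and the standard library are available. Lean on these libraries where they do the work, as an engineer would, in place of code of your own. Each camera call takes 0.05 s, during which the arm holds its last target. There are 200 camera calls.

### The job

The grey bench power unit has tripped: first flip its red toggle isolator from off, where it leans to the unit's front, right over to on (the green dot). Once it is on, and not before, press the recessed red reset button with the orange-handled reset stylus from the tool stand, reaching the steel tip down through the yellow-ringed hole in the unit's top, firmly but without forcing it. Finish while holding: the stylus stays in the gripper and keeps the button fully down at the end, with the isolator still on and the other tools and things left where they were.

Things in the scene. Friction and masses are not known exactly. Their poses are not given: they have to be found in the camera images.
- unit: Bench power unit, fixed: a grey box 190 (x) x 260 (y) x 90 mm high, turned by its yaw. Origin: centre of its underside. Its front (vents) faces its own -x. On its flat top: the red toggle isolator at its own (0, +65) mm and the yellow-ringed aperture at its own (0, -65) mm.
- isolator_hinge (a point): Fixed point on the isolator's hinge axis, 92 mm above the table. The axis runs along the unit's own y.
- isolator_grip (a point): Centre of the isolator's red cross bar: 44 mm long over its ends, 16 mm thick, parallel to the unit's y; 62 mm from the hinge axis on a 10 mm thick steel arm. It moves with the isolator.
- isolator (a joint): Isolator angle in rad: 0 = off (leaning 0.4 rad from vertical towards the unit's own -x, the front), 0.8 = on (leaning 0.4 rad towards the unit's own +x, the green dot). It has detents: it resists up to 0.4 rad (under 2 N at the bar), then snaps over by itself and stays.
- aperture (a point): Centre of the round aperture's mouth, flush with the unit's top, 90 mm above the table; z up, x and y along the unit's. The hole is 18 mm across with straight walls and a yellow ring about it (33 mm outside, cannot be felt); too narrow for fingers or for the stylus's handle.
- reset_top (a point): Centre of the top of the red reset button at the bottom of the aperture: 22 mm below the mouth when up. 16 mm across. It moves with the button.
- reset_button (a joint): How far the reset button is pressed, m: 0 = up, 0.008 = against its stop. Spring: it starts to move at about 2 N, is at the stop at about 6 N, and springs up when let go. Keep the force under 40 N.
- stand: Fixed wooden tool stand, 60 (x) x 200 (y) x 70 mm high, with three upright through holes 12 mm across, at its own y = -70, 0 and +70 mm. Origin: centre of its underside. Each hole holds one tool, in any order.
- stylus: Reset stylus, loose, 0.04-0.09 kg, upright in a hole of the stand: a 16 x 16 mm square orange handle 77 mm long (lowest 4 mm black) above a round steel shank 7 mm thick, 60 mm long. Origin: centre of the handle's flat foot, where the shank begins; the foot rests on the stand's top, 70 mm above the table. z: up to the free end; x, y: normals of the handle's faces (near the stand's axes).
- stylus_tip (a point): The lower end of the stylus's steel shank, 60 mm below the stylus's origin.
- brush: A loose conservation tool standing in the tool stand, same handle and shank as the stylus, but with a wooden handle and a dark bristle head at the top, 105 mm from foot to top. Origin: centre of the handle's foot. Leave it in its hole.
- spatula: A loose conservation tool standing in the tool stand, same handle and shank as the stylus, but with a blue handle and a thin steel blade at the top, 107 mm from foot to top. Origin: centre of the handle's foot. Leave it in its hole.
- statuette: Dark bronze figure of 187 mm height, 90 mm across its foot, loose on a white foam pad at the left. Origin: centre of its underside. Not to be moved.
- bottle: White bottle, 56 mm across, 130 mm high, at the back. Origin: centre of its underside. Not to be moved.
- jar: Small glass jar, 48 mm across, 70 mm high, at the back. Origin: centre of its underside. Not to be moved.
- cup: White cup, 72 mm across, 70 mm high, front left. Origin: centre of its underside. Not to be moved.
- tape: Paper tape roll lying flat, 90 mm across, 24 mm high, front right. Origin: centre of its underside. Not to be moved.

How it is judged:
On the way, in this order (a step that is already met when the one before it is completed fails the run):
1. the isolator is switched on (past 0.72 rad of 0.8) with the reset button still up (value of joint isolator above 0.72 rad and value of joint reset_button below 0.002 m), for 0.2 s.
2. the gripped stylus presses the reset button down (past 6 of 8 mm) (value of joint isolator above 0.72 rad and value of joint reset_button above 0.006 m and contact force between stylus and reset_button above 1.5 N and contact force between the fingers and stylus above 2 N), for 0.3 s.
At the end, for the whole second after the job is handed in: The isolator is on (past 0.72 of 0.8 rad), and the stylus, held in the gripper (over 2 N on it), keeps the reset button pressed past 6 mm of its 8 mm with more than 1.5 N, through the last second (all of step 2); the arm keeps its last pose, push and grip.
It fails at once if the reset button is pressed (over 3 mm) while the isolator is not on (value of joint reset_button above 0.003 m and value of joint isolator below 0.72 rad).
It fails at once if the reset button is forced: more than 40 N from the stylus (contact force between stylus and reset_button above 40 N).
It fails at once if another tool or thing is moved by more than 30 mm (distance of any of brush, spatula, statuette, bottle, jar, cup, tape from where it was at the start of the episode above 0.03 m).
It fails at once if the statuette or the bottle is tipped (angle between any of statuette, bottle's own z axis and vertical above 0.35 rad).
It also fails if it takes over 53 s, if anything falls off the work surface, if the arm or the gripper's body presses on something with over 40 N, if the wrist force passes 120 N, or if a joint passes its speed limit or range.

## Working session

There is one attempt and no reset: what is moved stays moved. The work goes in short steps, Python scripts to look and compute and a tool call to move; the robot and the scene stay as the last step left them, time stands still between calls to the robot, and variables do not carry over. Pictures are saved under pics/ and viewed, at most 10 in all, crops included, and the job is handed in when it is done.

Besides the shell and the picture viewer there is one more tool, called as name([rows], argument=value, ...), one row to a line, values as JSON. servo_tool: Moves the arm, as the interface text tells. Its arguments: {"type":"object","properties":{"motion":{"type":"array","items":{"type":"array","items":{"type":"number"}}},"squeeze":{"type":"number"}},"required":["motion"]}

```bash
mkdir -p pics; cat > h.py <<'E'
from station import ctrl
import cv2, numpy as np
def snap(n,f):
    c=ctrl.camera(n); cv2.imwrite(f,c["image"][:,:,::-1]); np.savez(f[:-4]+'.npz',**{k:v for k,v in c.items()}); return c
def ray(c,u,v):
    T=np.array(c["camera_from_world"]);R=T[:3,:3];o=-R.T@T[:3,3]
    d=R.T@np.array([(u-c["cx"])/c["fx"],-(v-c["cy"])/c["fy"],-1]);return o,d
def atz(c,u,v,z):
    o,d=ray(c,u,v);return (o+d*(z-o[2])/d[2])
def proj(c,p):
    T=np.array(c["camera_from_world"]);q=T[:3,:3]@np.array(p)+T[:3,3]
    return c["cx"]+c["fx"]*q[0]/-q[2], c["cy"]+c["fy"]*(-q[1])/-q[2]
def load(f): return dict(np.load(f))
E
python3 - <<'E'
from h import *
for n in("side","top"):
    c=snap(n,f"pics/{n}1.png"); print(n,[k for k in c],c["fx"],c["cx"],c["cy"],ray(c,320,240))
o=ctrl.get_obs();print(o["time_s"],o["ee_pos"],o["eef_rot"],o["grip_width"])
E
```

```text
side ['image', 'fx', 'fy', 'cx', 'cy', 'camera_from_world'] 509.4465818835766 318.8380628641426 250.4449243737406 (array([0.28555944, 1.06835329, 0.73276101]), array([ 0.20149006, -0.8557079 , -0.4770653 ]))
top ['image', 'fx', 'fy', 'cx', 'cy', 'camera_from_world'] 584.2981231185947 323.25184540182215 250.53970696939973 (array([ 4.10450852e-01, -1.37702697e-03,  1.72820405e+00]), array([ 0.09000381,  0.00717852, -0.99609444]))
0.1 [0.13007779 0.53436701 0.4041556 ] [-3.14057197e+00 -1.03669009e-04  2.90283013e+00] 0.09383734794635329
```

View pics/top1.png

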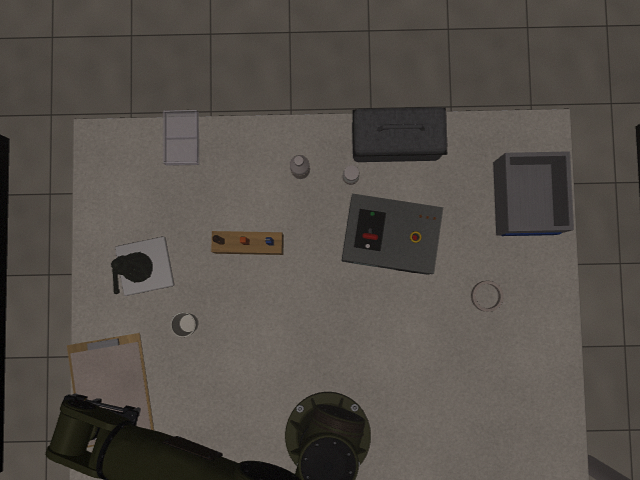

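View pics/side1.png

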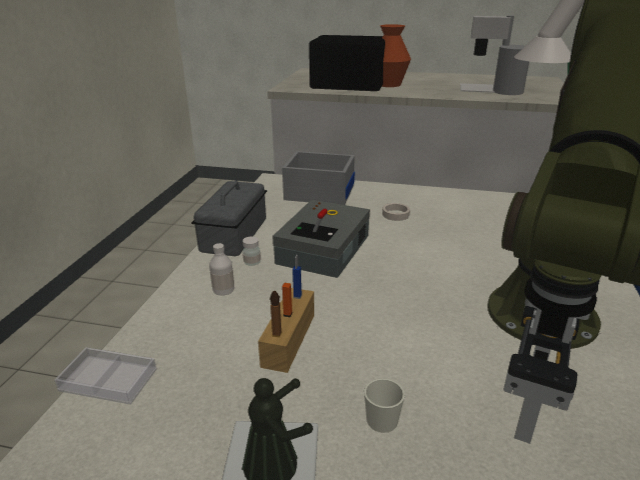

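The top view shows the unit centred near (392,234), the toggle at (370,237), the yellow ring at (415,237), and the stylus (orange) in the stand's middle hole at (244,240). The side view shows the stylus at about (287,300). I'll enlarge both.

```bash
python3 - <<'E'
import cv2,numpy as np
t=cv2.imread('pics/top1.png');s=cv2.imread('pics/side1.png')
g=lambda im:np.clip(im*1.6,0,255).astype('uint8')
A=cv2.resize(g(t[180:280,205:455]),None,fx=3.2,fy=3.2,interpolation=cv2.INTER_CUBIC)
B=cv2.resize(g(s[250:343,250:350]),None,fx=3,fy=3);C=cv2.resize(g(s[195:288,270:375]),None,fx=3,fy=3)
bot=np.zeros((280,800,3),'uint8');bot[:279,:300]=B;bot[:279,310:625]=C
cv2.imwrite('pics/crop1.png',np.vstack([A,bot]))
E
```

```text
(no output)
```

View pics/crop1.png

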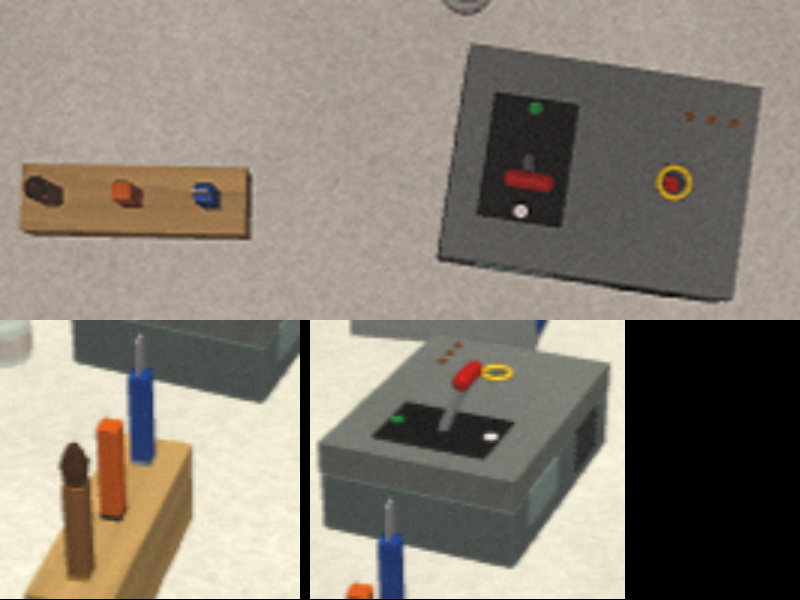

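The crop shows: ring centre (674,182), black plate corners (495,92) (578,103) (562,227) (478,215), bar centre (528,181), unit top corners (470,45) (761,88), stand top corners (23,164) (248,169) (246,235) (21,231), stylus top about (123,190).

```bash
cat > m.py <<'E'
from h import *
c=load('pics/top1.npz');s=load('pics/side1.npz')
P=lambda u,v,z:atz(c,u/3.2+205-.5+.16,v/3.2+180-.5+.16,z)
pr=lambda n,p:print(n,np.round(p,4))
ring=P(674,182,.09);pr('ring',ring)
pl=[P(*q,.0905) for q in((495,92),(578,103),(562,227),(478,215))];pc=np.mean(pl,0);pr('plate',pc)
bar=P(528,181,.149);pr('bar',bar)
tl=P(470,45,.09);tr=P(761,88,.09);bl=P(440,260,.09)
pr('corn',[tl,tr,bl])
d=pc-ring;pr('dist plate-ring',np.linalg.norm(d[:2]))
for n,d in(('pr',pc-ring),('top',tl-tr),('bar',P(505,178,.149)-P(552,184,.149))): print(n,np.degrees(np.arctan2(-d[0],d[1])),np.linalg.norm(d))
d=tl-bl;print('left',np.degrees(np.arctan2(d[1],d[0])),np.linalg.norm(d))
st=[P(*q,.07) for q in((23,164),(248,169),(246,235),(21,231))];pr('st',st);pr('stc',np.mean(st,0))
d=st[0]-st[1];print('yaw',np.degrees(np.arctan2(-d[0],d[1])),np.linalg.norm(d))
pr('sty top',P(123,190,.147))
# side checks
S=lambda p:np.round(proj(s,p),1)
x=np.mean(st,0)[:2]
print('side sty top',S([*x,.147]),'seen',250+111/3,250+422/3,' foot',S([*x,.07]),'seen',250+113/3,250+(517-320)/3)
print('sty top seen', 250+111/3,250+(424-320)/3)
print('side ring',S(ring),'seen',270+(497-310)/3,195+(373-320)/3,'bar',S(bar),'seen',270+(467-310)/3,195+(375-320)/3)
E
python3 m.py
```

```text
ring [ 0.5629 -0.2579  0.09  ]
plate [ 0.5857 -0.1302  0.0905]
bar [ 0.5607 -0.1249  0.149 ]
corn [[ 0.6882 -0.0813  0.09  ]
 [ 0.6446 -0.3372  0.09  ]
 [ 0.4983 -0.0506  0.09  ]]
dist plate-ring 0.1297
pr -10.107372945845905 0.12965678627135957
top -9.651820937357344 0.25951198654827184
bar -8.460234360959772 0.04014751939490038
left -9.191293541005788 0.19231006762878372
st [[0.5925 0.3187 0.07  ]
 [0.584  0.1181 0.07  ]
 [0.5251 0.1207 0.07  ]
 [0.5326 0.3208 0.07  ]]
stc [0.5585 0.2196 0.07  ]
yaw -2.4268599202937073 0.20080061498164314
sty top [0.5601 0.219  0.147 ]
side sty top [286.2 283.9] seen 287.0 390.66666666666663  foot [287.6 313.7] seen 287.6666666666667 315.6666666666667
sty top seen 287.0 284.6666666666667
side ring [331.4 212.3] seen 332.3333333333333 212.66666666666666 bar [321.9 213.2] seen 322.3333333333333 213.33333333333334
```

servo_tool([
  [1,0,0,5,0],
  [1,37.3,-65,5,-86],
  [1,37.3,-65,5,-86],
  [1,37.3,-65,5,-86],
  [1,37.3,-65,5,-86],
  [1,37.3,-65,5,-86],
  [1,37.3,-65,5,-86],
  [1,37.3,-65,5,-86],
  [1,37.3,-65,5,-86],
  [1,37.3,-65,5,-86],
  [1,37.3,-65,5,-86],
  [1,37.3,-65,5,-86],
  [1,37.3,-65,5,-86],
  [1,37.3,-65,5,-86],
  [1,37.3,-65,5,-86],
  [1,37.3,-65,5,-86],
  [1,37.3,-65,-3,-86],
  [1,37.3,-65,-8,-86],
  [1,37.3,-65,-8,-86],
])

```text
time_s: 2.48
ee_pos: [0.5024, -0.1146, 0.3222]
eef_rot: [-3.136, -0.001, 1.403]
force: [-0.1, -0.7, 1.2]
grip_width: 0.0005
grip_force: 0.0
```

servo_tool([
  [1,2,-0.35,0,0],
  [1,3,-0.5,0,0],
  [1,4,-0.7,0,0],
  [1,5,-0.85,0,0],
  [1,6,-1.0,0,0],
  [1,7,-1.2,0,0],
  [1,7.8,-1.35,0,0],
  [1,8.4,-1.45,0,0],
  [1,8.4,-1.45,0,0],
  [1,6,-1.0,0,0],
  [1,1,0,0,0],
  [1,0,0,10,0],
  [1,0,0,10,0],
])

```text
time_s: 4.1
ee_pos: [0.5025, -0.1155, 0.4273]
eef_rot: [3.14, 0.0, 1.402]
force: [-0.1, -0.5, -0.2]
grip_width: 0.0003
grip_force: 0.0
```

```bash
python3 - <<'E'
from h import *
c=snap('top','pics/top2.png');s=snap('side','pics/side2.png')
import cv2
g=lambda im:np.clip(im[:,:,::-1]*1.6,0,255).astype('uint8')
A=cv2.resize(g(c["image"][170:290,205:455]),None,fx=2.5,fy=2.5);B=cv2.resize(g(s["image"][190:290,220:400]),None,fx=3,fy=3)
o=np.zeros((600,625,3),'uint8');o[:300]=A;o[300:,:540]=B
cv2.imwrite('pics/crop2.png',o)
E
```

```text
(no output)
```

View pics/crop2.png

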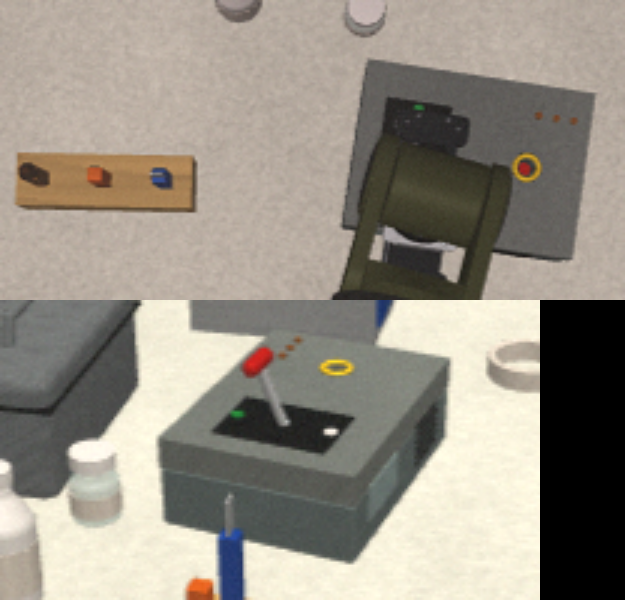

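The side view shows the isolator leaning fully towards the green dot (bar at about (306,211)), so it is on. The scene is otherwise unchanged. Next I go for the stylus.

servo_tool([
  [0,5.6,33.5,2,7.3],
  [0,5.6,33.5,2,7.3],
  [0,5.6,33.5,2,7.3],
  [0,5.6,33.5,2,7.3],
  [0,5.6,33.5,2,7.3],
  [0,5.6,33.5,2,7.3],
  [0,5.6,33.5,2,7.3],
  [0,5.6,33.5,2,7.3],
  [0,5.6,33.5,-1,7.3],
  [0,5.6,33.5,-1,7.3],
])

```text
time_s: 5.45
ee_pos: [0.5591, 0.2182, 0.4129]
eef_rot: [-3.138, 0.001, 1.528]
force: [-0.4, -0.7, 0.2]
grip_width: 0.0931
grip_force: 0.0
```

```bash
python3 - <<'E'
from h import *
import cv2
s=snap('side','pics/side3.png');o=ctrl.get_obs();print(o["ee_pos"],o["eef_rot"],o["grip_width"])
on=[.5857+.0241*.9857,-.1302-.0241*.1685,.149];print(proj(s,on))
g=lambda im:np.clip(im[:,:,::-1]*1.6,0,255).astype('uint8')
cv2.imwrite('pics/crop3.png',cv2.resize(g(s["image"][190:390,190:390]),None,fx=3,fy=3))
E
```

```text
[0.55924531 0.21840429 0.41454302] [-3.14039442e+00  4.85158933e-04  1.52793963e+00] 0.09387193836692764
(np.float64(305.0536192304381), np.float64(210.1215284206389))
```

View pics/crop3.png

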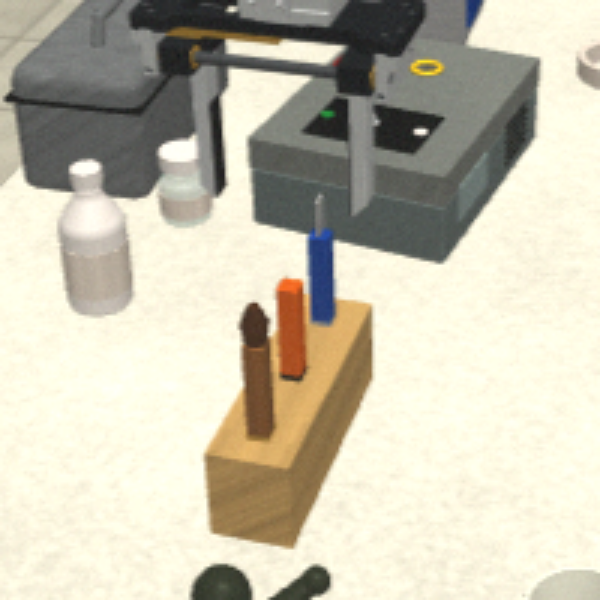

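The on position projects to (305,210), matching the seen bar. The fingers straddle the orange stylus (291,330 in the crop), with the brush and spatula clear of them. I'll descend and grip.

servo_tool([
  [0,0,0.1,-4,0],
  [0,0,0.1,-8,0],
  [0,0,0.1,-11,0],
  [0,0,0.1,-12,0],
  [0,0,0.1,-12,0],
  [0.5,0,0.1,-12,0],
  [0.7,0,0.1,-12,0],
  [1,0,0.1,-12,0],
  [1,0,0.1,-12,0],
  [1,0,0.1,-12,0],
  [1,0,0.1,-12,0],
  [1,0,0.1,-12,0],
  [1,0,0.1,-12,0],
], squeeze=40)

```text
time_s: 7.12
ee_pos: [0.5591, 0.2204, 0.2946]
eef_rot: [3.142, -0.0, 1.529]
force: [0.2, -0.3, -0.0]
grip_width: 0.0174
grip_force: 0.0
```

servo_tool([
  [1,0,0,0,0],
  [1,0,0,0,0],
  [1,0,0,0,0],
  [1,0,0,0,0],
])

```text
time_s: 7.62
ee_pos: [0.5591, 0.2204, 0.2946]
eef_rot: [-3.142, 0.0, 1.529]
force: [0.4, 0.2, -0.6]
grip_width: 0.0158
grip_force: 40.0
```

servo_tool([
  [1,0,0,3,0],
  [1,0,0,7,0],
  [1,0,0,13,0],
  [1,0,0,19,0],
  [1,0,0,20,0],
  [1,0.4,-47.8,20,0],
  [1,0.4,-47.8,20,0],
  [1,0.4,-47.8,20,0],
  [1,0.4,-47.8,20,0],
  [1,0.4,-47.8,20,0],
  [1,0.4,-47.8,20,0],
  [1,0.4,-47.8,20,0],
  [1,0.4,-47.8,20,0],
  [1,0.4,-47.8,20,0],
  [1,0.4,-47.8,16,0],
  [1,0.4,-47.8,12,0],
  [1,0.4,-47.8,10,0],
  [1,0.4,-47.8,10,0],
  [1,0.4,-47.8,10,0],
])

```text
time_s: 10.0
ee_pos: [0.5633, -0.2572, 0.3956]
eef_rot: [3.141, 0.0, 1.53]
force: [0.4, -0.1, -0.7]
grip_width: 0.0158
grip_force: 40.0
```

```bash
python3 - <<'E'
from h import *
import cv2
s=snap('side','pics/side4.png');o=ctrl.get_obs();print(o["ee_pos"],o["eef_rot"],o["grip_width"],o["grip_force"])
p=np.array(o["ee_pos"]);L=.2946-.010
print('tip exp',proj(s,p-[0,0,L]),'ring',proj(s,[.5629,-.2579,.09]))
g=lambda im:np.clip(im[:,:,::-1]*1.6,0,255).astype('uint8')
cv2.imwrite('pics/crop4.png',cv2.resize(g(s["image"][150:250,280:400]),None,fx=6,fy=6,interpolation=cv2.INTER_CUBIC))
E
```

```text
[ 0.56322228 -0.25729597  0.3957973 ] [3.14016300e+00 6.66664062e-04 1.52961713e+00] 0.01570991513477508 39.99980986118317
tip exp (np.float64(331.27676907365645), np.float64(205.7541935212732)) ring (np.float64(331.39323979368675), np.float64(212.26982598988323))
```

View pics/crop4.png

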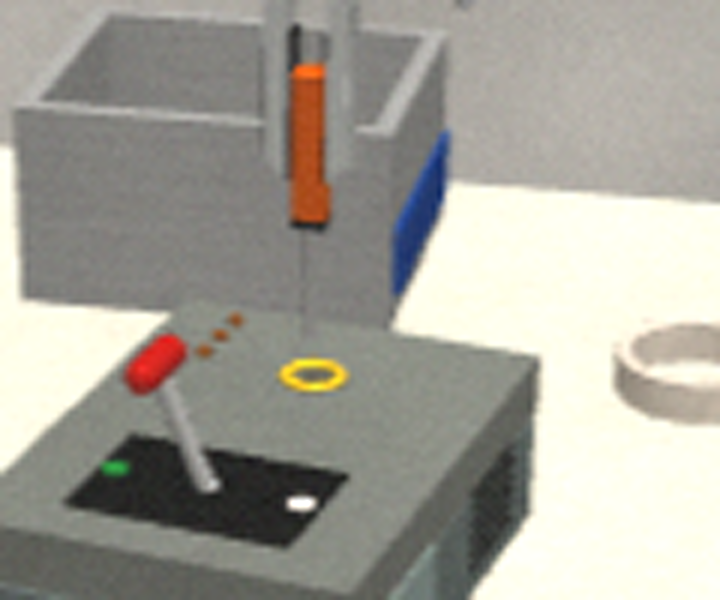

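The crop shows the stylus shank hanging over the ring (shank near column 304–309, ring centre about (314,375)); the isolator is still on. I'll refine with colour centroids.

```bash
python3 - <<'E'
from h import *
import cv2
def cen(c,lo,hi,box):
    im=c["image"].astype('uint8');h=cv2.cvtColor(im,cv2.COLOR_RGB2HSV);m=cv2.inRange(h,lo,hi);k=np.zeros_like(m);x0,y0,x1,y1=box;k[y0:y1,x0:x1]=m[y0:y1,x0:x1]
    p=cv2.findNonZero(k)[:,0]; (e,_,_)=cv2.fitEllipse(cv2.convexHull(p)); return e,len(p),p.min(0),p.max(0)
Y=((20,120,60),(35,255,255))
for f in('top1','side1','side4'):
    c=load(f'pics/{f}.npz');b=(400,222,430,252) if f[0]=='t' else (318,204,346,222)
    e,n,a,z=cen(c,*Y,b);print(f,e,n,a,z,np.round(atz(c,*e,.09),4))
d=load('pics/side4.npz')["image"].astype(int)
print(d[186:188,320:345].sum(2))
for r in (192,195,198,201,204): print(r,d[r,323:342].sum(1)-load('pics/side1.npz')["image"].astype(int)[r,323:342].sum(1))
h=cv2.cvtColor(d.astype('uint8'),cv2.COLOR_RGB2HSV)
for r in(164,170,176,180,184): 
    x=np.where(cv2.inRange(h,(3,170,60),(14,255,255))[r,315:350])[0]+315;print(r,x.min(),x.max())
E
```

```text
top1 (415.2704772949219, 236.5177001953125) 65 [410 231] [421 242] [ 0.5629 -0.2578  0.09  ]
side1 (331.8172302246094, 212.14491271972656) 41 [327 210] [337 214] [ 0.5619 -0.259   0.09  ]
side4 (331.6395263671875, 212.11619567871094) 44 [326 210] [337 214] [ 0.5624 -0.2591  0.09  ]
[[248 254 245 236 245 245 239 248 181 135 162 173 172 169 146 206 240 234
  238 242 233 234 233 234 231]
 [238 238 237 238 243 239 244 242 151  74  74  78  87  73 146 226 243 244
  244 243 236 239 240 234 230]]
192 [26 29 42 22 34 32 28  1 21 35 25 32 40 21 32 37 34 34 18]
195 [27 28 24 24 29 25 32 10 32 28 31 37 25 24 33 22 33 32 33]
198 [22 31 30 23 28 28 30  9 31 40 22 24 27 30 26 22 32 19 22]
201 [29 43 27 22 35 26 27  2 35 33 30 24 38 26 35 31 29 33 31]
204 [31 35 30 28 32 29 29  9 14 27 33 33 42 27 31 30 35 27 36]
164 329 333
170 329 333
176 329 333
180 329 333
184 329 334
```

servo_tool([
  [1,-0.1,-0.1,0,0],
  [1,-0.1,-0.1,-1,0],
  [1,-0.1,-0.1,-2,0],
  [1,-0.1,-0.1,-3,0],
  [1,-0.1,-0.1,-3.8,0],
  [1,-0.1,-0.1,-3.8,0],
])

```text
time_s: 10.8
ee_pos: [0.5621, -0.2586, 0.3558]
eef_rot: [-3.14, -0.001, 1.529]
force: [0.3, 0.1, -0.9]
grip_width: 0.0159
grip_force: 40.0
```

The tip is in the hole with no contact. Now I press gradually.

servo_tool([
  [1,0,0,-0.3,0],
  [1,0,0,-0.5,0],
  [1,0,0,-0.7,0],
  [1,0,0,-0.9,0],
  [1,0,0,-0.9,0],
])

```text
time_s: 11.42
ee_pos: [0.5621, -0.2586, 0.3478]
eef_rot: [3.141, 0.0, 1.529]
force: [0.5, 0.0, 3.6]
grip_width: 0.0156
grip_force: 40.0
```

servo_tool([
  [1,0,0,-0.1,0],
  [1,0,0,-0.2,0],
  [1,0,0,-0.3,0],
  [1,0,0,-0.4,0],
  [1,0,0,-0.4,0],
])

```text
time_s: 12.05
ee_pos: [0.5621, -0.2586, 0.3445]
eef_rot: [3.141, 0.0, 1.529]
force: [-2.2, 1.5, 10.6]
grip_width: 0.0161
grip_force: 40.0
```

Force 11 N and tip depth 60 mm above the table: the button is against its stop. I'll hold and check.

servo_tool([
  [1,0,0,0,0],
  [1,0,0,0,0],
  [1,0,0,0,0],
  [1,0,0,0,0],
  [1,0,0,0,0],
  [1,0,0,0,0],
])

```text
time_s: 12.8
ee_pos: [0.5621, -0.2586, 0.3445]
eef_rot: [3.141, 0.0, 1.529]
force: [-3.2, 0.1, 11.0]
grip_width: 0.0157
grip_force: 40.0
```

```bash
python3 - <<'E'
from h import *
import cv2
s=snap('side','pics/side5.png');o=ctrl.get_obs();print(o["ee_pos"],o["force"],o["grip_force"])
g=lambda im:np.clip(im[:,:,::-1]*1.6,0,255).astype('uint8')
cv2.imwrite('pics/crop5.png',cv2.resize(g(s["image"][150:350,220:400]),None,fx=3,fy=3,interpolation=cv2.INTER_CUBIC))
E
```

```text
[ 0.56208588 -0.25862006  0.34450787] [-2.21157185  0.50679672  9.90045096] 40.00245809555054
```

View pics/crop5.png

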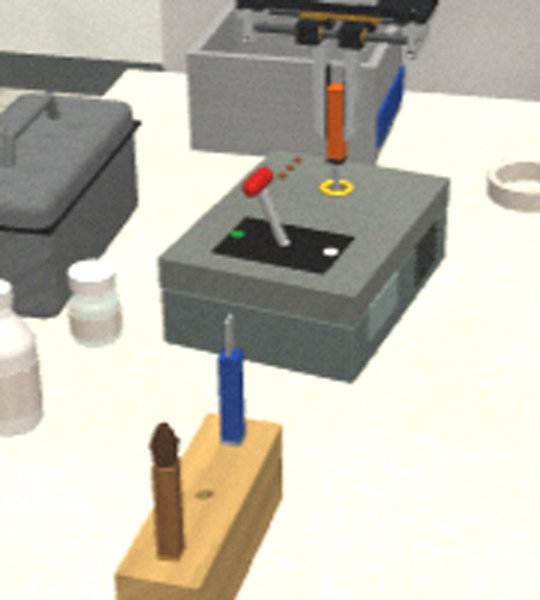

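The stylus (337,125) stands in the ring (337,187), the isolator is on (258,181), and the brush and spatula are in place. The press force is steady at about 11 N, with the depth matching the stop. Handing in.

```bash
python3 -c "
from station import ctrl
print(ctrl.hand_in())"
```

```text
the job is handed in; nothing more can be done
None
```

I handed the job in with the isolator on and the gripped stylus holding the reset button on its stop at about 11 N; the hand-in returned no verdict.

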